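# Wipe both ends of the power bank, then put it on the charging cradle

### The job

Wipe both ends of the grey power bank on the felt bar: press the end beside its round button squarely into the sprung felt so it clearly gives, draw it still pressed along the whole bar from its right end (nearer the charging cradle) to its left end, as the robot sees it, then turn the power bank around and wipe its plain end the same way. Then lay it button side up, flat, centred and lengthwise on the narrow sloped charging cradle, either end uppermost. Leave the dish, figurine and case alone.

Things in the scene. Friction and masses are not known exactly. Their poses are not given: they have to be found in the camera images.
- bank: Grey rubber power bank, a loose slab 120 x 60 x 22 mm, about 0.25 kg, lying flat on the table at any yaw. Origin: centre of its underside; x along its length towards the button end, y across its width, z up through its top. A flat round steel button, 30 mm across and 3 mm high, stands on its top, centred 38 mm from the middle towards +x.
- button_end (a point): Centre of the power bank's end face next to the round button (bank +x end, 60 mm from its middle, 11 mm above its underside); axes as the bank.
- plain_end (a point): Centre of the other, plain end face (bank -x end); axes as the bank.
- wiper_face (a point): Centre of the front face of the grey felt wiping bar at rest, 32 mm above the table, ahead and left of the robot, facing it. Fixed (does not move with the felt). x: along the bar, roughly to the robot's right; y: into the felt, the way to press, roughly away from the robot; z up. The felt is 140 mm long (70 mm each way) and 40 mm high (12 to 52 mm above the table). The table in front is free.
- wiper: Fixed stand of the wiping bar: aluminium rail 150 mm long, top 42 mm above the table, its front 39 mm behind the felt's face, on a dark foot plate 160 x 70 x 8 mm that begins 10 mm behind that face. Origin on the table straight below wiper_face, same axes.
- felt_bar (a joint): How far the felt bar is pushed in along wiper_face y, in m: 0 at rest, 0.012 at its stop. Springs back by itself; needs about 0.5 N to start, then 0.45 N per mm (about 6 N at the stop).
- cradle: Narrow sloped cradle on the charging block, at the robot's right: a fixed aluminium plate 140 x 44 mm, narrower than the power bank. Origin: centre of its upper surface, 68 mm above the table; x up the slope (roughly away from the robot), y across, z square to the surface. It rises at 0.35 rad. A lip at its lower end stands 10 mm above the surface, inner face 68 mm from the centre.
- block: Fixed charging block under the cradle: black base slab 170 x 100 x 20 mm on the table with a pedestal 36 mm wide carrying the cradle; a round chrome button (inert, part of the block) at a lower corner. Origin: centre of its underside, straight below the cradle's origin; x along the cradle.
- dish: White ceramic key dish, 110 mm across, 28 mm high, with a silver coin in it. Origin: centre of its underside. Leave alone.
- figurine: Bronze door knocker figurine, 68 mm across the foot, 100 mm tall. Origin: centre of its underside. Leave alone.
- case: Dark wooden glasses case, 150 x 60 x 40 mm, origin at the centre of its underside, x along its length. Leave alone.
There are look-alikes about, which are no part of the job. Leave any purple or red look-alike of the wiper alone.

How it is judged:
On the way, in this order (a step that is already met when the one before it is completed fails the run):
1. button end pressed squarely (within 0.3 rad) into the felt bar, which gives at least 2 mm: centred more than 22 mm beyond the middle of the felt, on the half nearer the charging cradle (robot's right) (value of joint felt_bar above 0.002 m and contact force between bank and felt_bar above 0.3 N and y of button_end in the frame of wiper_face above -0.01 m and angle between the x axis of bank and the y axis of wiper_face, either way round below 0.3 rad and x of button_end in the frame of wiper_face above 0.022 m), for 0.02 s.
2. button end pressed squarely (within 0.3 rad) into the felt bar, which gives at least 2 mm: still pressed in as it passes the middle of the felt (within 10 mm) (value of joint felt_bar above 0.002 m and contact force between bank and felt_bar above 0.3 N and y of button_end in the frame of wiper_face above -0.01 m and angle between the x axis of bank and the y axis of wiper_face, either way round below 0.3 rad and x of button_end in the frame of wiper_face between -0.01 and 0.01 m), for 0.02 s.
3. button end pressed squarely (within 0.3 rad) into the felt bar, which gives at least 2 mm: still pressed in and more than 22 mm past the middle, on the half away from the cradle (robot's left) (value of joint felt_bar above 0.002 m and contact force between bank and felt_bar above 0.3 N and y of button_end in the frame of wiper_face above -0.01 m and angle between the x axis of bank and the y axis of wiper_face, either way round below 0.3 rad and x of button_end in the frame of wiper_face below -0.022 m), for 0.02 s.
4. plain end pressed squarely (within 0.3 rad) into the felt bar, which gives at least 2 mm: centred more than 22 mm beyond the middle of the felt, on the half nearer the charging cradle (robot's right) (value of joint felt_bar above 0.002 m and contact force between bank and felt_bar above 0.3 N and y of plain_end in the frame of wiper_face above -0.01 m and angle between the x axis of bank and the y axis of wiper_face, either way round below 0.3 rad and x of plain_end in the frame of wiper_face above 0.022 m), for 0.02 s.
5. plain end pressed squarely (within 0.3 rad) into the felt bar, which gives at least 2 mm: still pressed in as it passes the middle of the felt (within 10 mm) (value of joint felt_bar above 0.002 m and contact force between bank and felt_bar above 0.3 N and y of plain_end in the frame of wiper_face above -0.01 m and angle between the x axis of bank and the y axis of wiper_face, either way round below 0.3 rad and x of plain_end in the frame of wiper_face between -0.01 and 0.01 m), for 0.02 s.
6. plain end pressed squarely (within 0.3 rad) into the felt bar, which gives at least 2 mm: still pressed in and more than 22 mm past the middle, on the half away from the cradle (robot's left) (value of joint felt_bar above 0.002 m and contact force between bank and felt_bar above 0.3 N and y of plain_end in the frame of wiper_face above -0.01 m and angle between the x axis of bank and the y axis of wiper_face, either way round below 0.3 rad and x of plain_end in the frame of wiper_face below -0.022 m), for 0.02 s.
At the end, for the whole second after the job is handed in: The power bank lies released and still on the sloped cradle, button side up, flat on it (0.1 rad, 5 mm), lengthwise (0.2 rad, either end uppermost), its middle from 12 mm below to 15 mm above the cradle's middle along the slope and within 12 mm across (x of bank in the frame of cradle between -0.012 and 0.015 m and y of bank in the frame of cradle between -0.012 and 0.012 m and z of bank in the frame of cradle between -0.005 and 0.005 m and angle between the x axis of bank and the x axis of cradle, either way round below 0.2 rad and angle between the z axis of bank and the z axis of cradle, either way round below 0.1 rad and angle between bank's own z axis and vertical below 0.6 rad and contact force between bank and cradle above 0.5 N and linear speed of bank below 0.02 m/s and angular speed of bank below 0.2 rad/s); the robot touches nothing.
It fails at once if the dish is moved more than 25 mm (distance of dish from where it was at the start of the episode above 0.025 m).
It fails at once if the figurine is moved more than 25 mm (distance of figurine from where it was at the start of the episode above 0.025 m).
It fails at once if the case is moved more than 25 mm (distance of case from where it was at the start of the episode above 0.025 m).
It also fails if it takes over 70 s, if anything falls off the work surface, if the arm or the gripper's body presses on something with over 40 N, if the wrist force passes 120 N, or if a joint passes its speed limit or range.

### The arm

A 6-joint arm with a two-finger parallel gripper is mounted at the origin on the work surface. World frame = base frame: x ahead of the robot, y to its left, z up, the work surface at z = 0. Lengths are in m, angles in rad, forces in N, time in s.
With the tool pointing down it reaches from about 0.35 to 0.975 m from the base axis. Payload 17.4 kg.
Tool frame: the origin (TCP) lies at the very end of the fingers, on their centre line; the grasp point (between the pads) lies 19 mm behind it (arm.hold_point_z is the distance from the TCP to the grasp point, in m); z points along the fingers, y is the line along which they close (so a half turn about z gives the same grasp; the last joint's range is limited). The gripper opens to 85 mm and grips with 20 to 120 N. Pads are 22 mm wide; open, the fingers measure 114 mm over their backs; the gripper's body (76 mm by 85 mm) begins 54 mm behind the grasp point. The pads swing forward as they close: fully open they stand 13 mm farther back than shut.
Start: joints at [1.253, 0.116, 1.442, -0, 1.584, -0.038], TCP at [0.186, 0.649, 0.231] pointing down, gripper open.
Joint ranges: [-2.83, 2.83], [-0.83, 2.19], [0.07, 2.5], [-1.14, 4.28], [0.01, 3], [-2.97, 2.97]. Speed limits (rad/s): [1.89, 1.89, 2.22, 3.14, 3.14, 3.14].

### API

Orientations are given as a unit quaternion [w, x, y, z].
In Python, from plant import arm, set_gripper, inverse_kinematics, readout, eyes, workorder gives the robot as it stands. The module is installed in compiled form; this text tells all that it offers. Calls block until the motion is done:
- arm.move_to(position, orientation): joint-space move of the TCP to a pose.
- arm.move_linear(position, v=0.15, rot=None, contact_N=None): straight line of the TCP; rot=None keeps the orientation; v is the mean speed in m/s. With contact_N (N) it stops when the force on the tool has changed by that much, and returns True; else False.
- arm.set_joints(angles): joint-space move.
- set_gripper(opening, strength=None): finger opening in m; strength is the grip in N (None keeps the last); returns when the fingers have stopped.
- arm.sleep(seconds).
- inverse_kinematics(position, orientation): joint angles nearest the present ones, or None.
- readout.sense(): the state.
- eyes.camera(name): name is "scene" or "top" or "wrist"; returns the picture (420x560x3 uint8, blue, green, red); there is no depth.
- eyes.get_calibration(name): a dict with "K" (3x3 intrinsics, pixels), "rvec" (rotation vector, rad) and "tvec" (3), from world to camera coordinates, as OpenCV has them; the wrist camera has in their place "T_tool_cam" (4x4, takes a point from camera to tool coordinates, whose origin is the TCP and whose axes are the flange's). Camera axes: x right, y down, z forward; pixel columns grow to the right and rows downward; lengths in m; the calibration is good to about 2 mm. A picture is of the moment at which its call begins: read the wrist's pose just before it. get_calibration takes no time and is no camera call.
A pose or a line that the arm cannot do raises arm.MotionError and nothing moves.
- workorder.close_job(): hands the job in; it is judged then, once.
The state is a dict: "clock": time; "joints": joint angles; "joint_velocities": joint speeds; "tau": joint torques, N m; "tcp_pos": TCP position; "ee_rot": TCP orientation; "wrist_force": force on the tool from outside, world axes, zero at the start; "wrist_torque": the same for the moment, N m; "finger_gap": finger opening in m; "grip_force": force on a finger pad.
Only numpy, scipy, OpenCV 4.12 (cv2) and the standard library are available. Lean on these libraries where they do the work, as an engineer would, in place of code of your own. Each camera call takes 0.05 s, during which the arm holds its last target. There are 200 camera calls.

## Working session

There is one attempt and no reset: what is moved stays moved. The work goes in short steps, each a Python script; the robot and the scene stay as the last script left them, time stands still between calls to the robot, and variables do not carry over. Pictures are saved under pics/ and viewed, at most 12 in all, crops included, and the job is handed in when it is done.

```bash
mkdir -p pics; python3 - <<'E'
from plant import *
import cv2,numpy as np
for n in("scene","top"):
    cv2.imwrite(f"pics/{n}0.png",eyes.camera(n)); c=eyes.get_calibration(n)
    R=cv2.Rodrigues(np.array(c["rvec"]))[0]; print(n,np.round(c["K"],1).tolist(),"pos",(-R.T@np.array(c["tvec"]).ravel()).round(3),"\n",R.round(2))
print(eyes.get_calibration("wrist"));s=readout.sense();print(s["clock"],s["ee_rot"],s["finger_gap"],arm.hold_point_z)
E
```

```text
scene [[403.6, 0.0, 279.0], [0.0, 403.6, 208.6], [0.0, 0.0, 1.0]] pos [ 1.082 -0.354  0.977] 
 [[ 0.68  0.74 -0.02]
 [ 0.58 -0.54 -0.61]
 [-0.46  0.4  -0.79]]
top [[485.3, 0.0, 284.8], [0.0, 485.3, 210.7], [0.0, 0.0, 1.0]] pos [0.372 0.121 1.596] 
 [[ 0.02 -1.    0.  ]
 [-0.99 -0.02 -0.12]
 [ 0.12 -0.   -0.99]]
{'K': array([[298.57922298,   0.        , 278.30772678],
       [  0.        , 298.57922298, 209.3023632 ],
       [  0.        ,   0.        ,   1.        ]]), 'T_tool_cam': array([[ 1.97825912e-04, -9.56162682e-01, -2.92835937e-01,
         7.52013533e-02],
       [ 9.99999491e-01,  4.78991473e-04, -8.88442730e-04,
        -9.04143838e-04],
       [ 9.89761701e-04, -2.92835612e-01,  9.56162290e-01,
        -1.42447326e-01],
       [ 0.00000000e+00,  0.00000000e+00,  0.00000000e+00,
         1.00000000e+00]])}
0.1 [-8.07012363e-05  1.39453235e-01  9.90228514e-01 -5.27376617e-04] 0.08518114394897172 0.0187
```

View pics/top0.png

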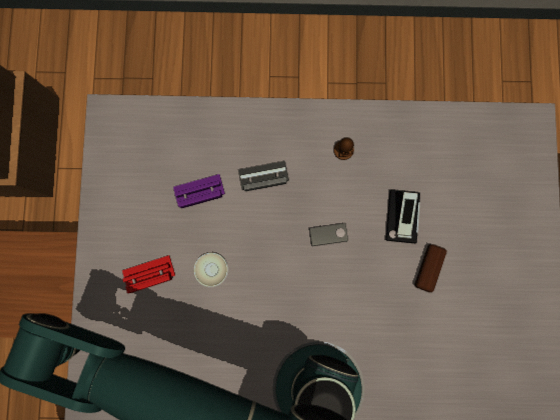

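View pics/scene0.png

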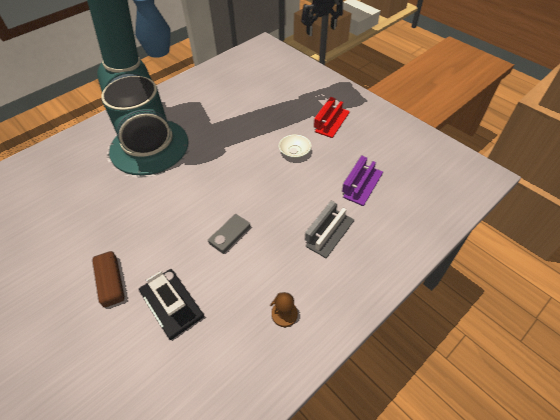

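The top view shows these look-alike bars: purple (199,191), red (149,273) and grey (264,176). Only the grey one fits the description: grey felt, white rail, ahead and to the left. The bank is at (328,234) with its button on the right at (340,232). The cradle is at (404,216), the case at (430,267), the dish at (211,268) and the figurine at (344,149). Next I'll enlarge a crop to confirm and get rough positions.

```bash
cat > h.py <<'E'
from plant import *
import cv2,numpy as np
from scipy.spatial.transform import Rotation as Ro
def cam(n):
    c=eyes.get_calibration(n);K=np.array(c["K"])
    if n=="wrist":
        s=readout.sense();T=np.eye(4);T[:3,:3]=rot(s["ee_rot"]);T[:3,3]=s["tcp_pos"];T=T@np.array(c["T_tool_cam"])
        return K,T[:3,:3],T[:3,3]
    R=cv2.Rodrigues(np.array(c["rvec"]))[0].T
    return K,R,-R@np.array(c["tvec"]).ravel()
def rot(q): return Ro.from_quat(np.roll(q,-1)).as_matrix()
def quat(M): return np.roll(Ro.from_matrix(M).as_quat(),1)
def ray(C,p,z):
    """pixel(s) -> points on the plane at height z"""
    K,R,o=C;p=np.atleast_2d(p).astype(float)
    d=(np.c_[p,np.ones(len(p))]@np.linalg.inv(K).T)@R.T
    return o+d*((z-o[2])/d[:,2])[:,None]
def proj(C,P):
    K,R,o=C;q=((np.atleast_2d(P)-o)@R)@K.T
    return q[:,:2]/q[:,2:]
def down(a):
    """tool pointing down, tool y (closing line) at world yaw a"""
    y=np.array([np.cos(a),np.sin(a),0]);z=np.array([0,0,-1.]);return np.c_[np.cross(y,z),y,z]
E
python3 - <<'E'
from h import *
im=cv2.imread("pics/top0.png");C=cam("top")
cv2.imwrite("pics/crop.png",cv2.resize(im[120:300,120:460],None,fx=2.3,fy=2.3,interpolation=cv2.INTER_CUBIC))
for n,p,z in[("bank",(328,234),.022),("button",(340,232.5),.025),("feltL",(240,181),.05),("feltR",(288,173),.05),("cradle",(407,215),.07),("case",(430,267),.04),("dish",(211,268),.02),("fig",(344,149),.05)]:print(n,ray(C,p,z).round(3))
E
```

```text
bank [[ 0.488 -0.023  0.022]]
button [[ 0.493 -0.062  0.025]]
feltL [[0.652 0.265 0.05 ]]
feltR [[0.681 0.111 0.05 ]]
cradle [[ 0.549 -0.269  0.07 ]]
case [[ 0.387 -0.348  0.04 ]]
dish [[0.371 0.353 0.02 ]]
fig [[ 0.764 -0.07   0.05 ]]
```

View pics/crop.png

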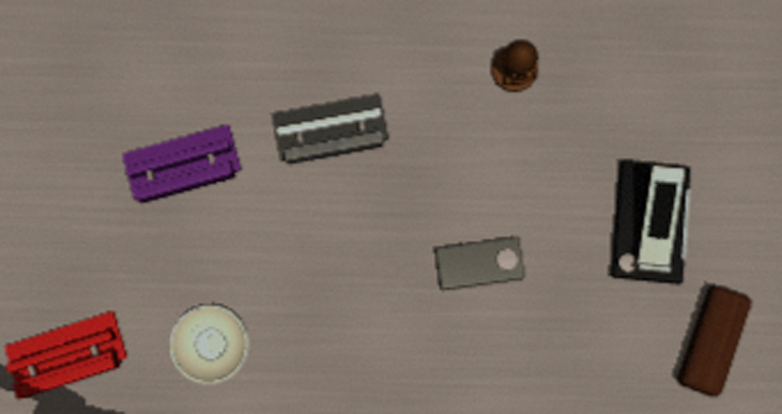

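The crop confirms it: the grey wiper is at crop (330,130) with the felt on its near side, the bank is at (480,263) with its button at (507,259), and the cradle is at (660,218). The spans come out right (felt about 150 mm, button about 39 mm from the bank's middle). I'll refine with the wrist camera.

```bash
python3 - <<'E'
from h import *
import pickle
C={}
for n,p,a in[("wip",(.655,.19,.2),np.radians(11)),("cra",(.55,-.265,.21),np.radians(-6)),("bank",(.488,-.023,.15),np.radians(7))]:
    arm.move_to(p,quat(down(a))); arm.sleep(.2)
    C[n]=cam("wrist"); cv2.imwrite(f"pics/w_{n}.png",eyes.camera("wrist"))
    print(n,readout.sense()["joints"],readout.sense()["clock"],readout.sense()["tcp_pos"])
pickle.dump(C,open("C.pkl","wb"))
E
```

```text
wip [2.45581904e-01 1.40623633e-01 1.46513607e+00 3.33345079e-05
 1.53580631e+00 5.29443854e-02] 2.6917 [0.65486492 0.19043474 0.20002858]
cra [-4.89846113e-01 -1.71750663e-02  1.61414958e+00  2.23100355e-05
  1.54473978e+00 -3.85994385e-01] 4.65 [ 0.55029121 -0.26450443  0.20992362]
bank [-1.00816689e-01 -2.66841232e-01  1.93486019e+00 -3.98165847e-05
  1.47358793e+00 -2.21571822e-01] 5.9083 [ 0.48833489 -0.02378118  0.15010275]
```

View pics/w_wip.png

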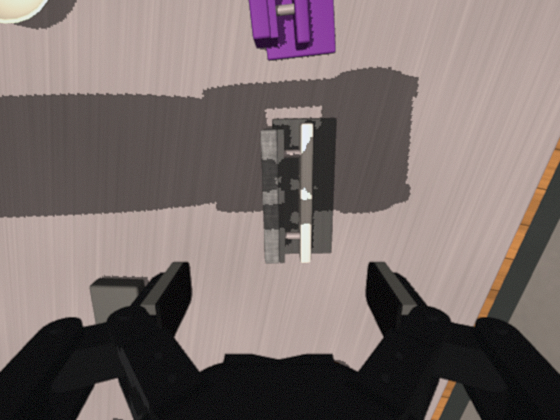

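View pics/w_cra.png

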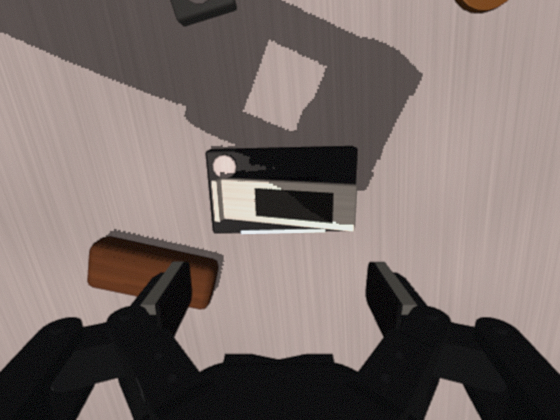

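View pics/w_bank.png

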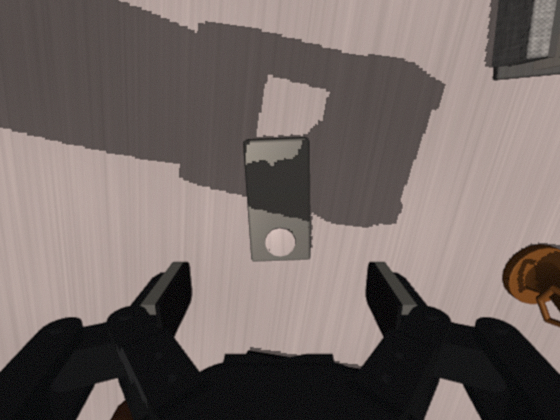

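The wrist views show the felt with its front top edge at about col 263, rows 130-263. The bank's top corners are near (250,140), (309,138), (310,260) and (252,261), with the button at (280,242). The cradle plate covers about cols 213-357, rows 180-230. I'll enlarge all three to read the edges.

```bash
python3 - <<'E'
import cv2,numpy as np
M=np.zeros((600,800,3),np.uint8)
def put(n,x0,y0,w,h,s,X,Y):
    im=cv2.imread(f"pics/w_{n}.png")[y0:y0+h,x0:x0+w]; im=np.clip(im.astype(float)*1.5,0,255).astype(np.uint8)
    im=cv2.resize(im,None,fx=s,fy=s,interpolation=cv2.INTER_NEAREST)
    for k in range(0,w,10): cv2.line(im,(k*s,0),(k*s,10 if (x0+k)%50==0 else 4),(0,255,255),1)
    for k in range(0,h,10): cv2.line(im,(0,k*s),(10 if (y0+k)%50==0 else 4,k*s),(0,255,255),1)
    M[Y:Y+h*s,X:X+w*s]=im
put("cra",200,140,165,100,3,0,0); put("bank",230,130,100,140,2,0,310); put("wip",250,110,95,160,3,510,0)
cv2.imwrite("pics/mont.png",M)
E
```

```text
(no output)
```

View pics/mont.png

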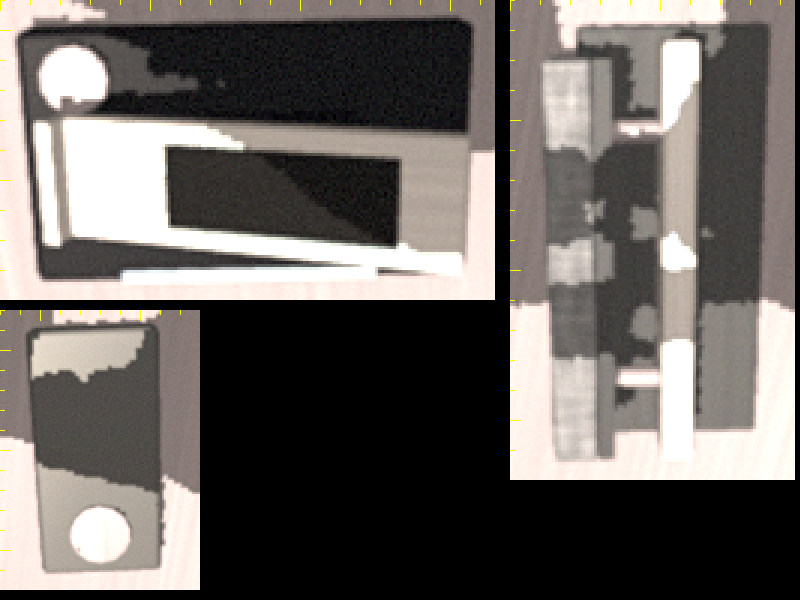

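```bash
python3 - <<'E'
from h import *
import pickle
C=pickle.load(open("C.pkl","rb"))
n=np.linalg.norm;yaw=lambda v:np.degrees(np.arctan2(v[1],v[0])).round(2)
c=C["bank"];P=ray(c,[(245.5,141.5),(252,260.5),(310,258.5),(309,139)],.022);B=ray(c,(280,242),.025)[0]
print("bank",P.mean(0),"L",n(P[1]-P[0]),n(P[2]-P[3]),"W",n(P[3]-P[0]),n(P[2]-P[1]),"yaw",yaw(P[1]-P[0]),yaw(P[2]-P[3]),"button",B,n((B-P.mean(0))[:2]))
c=C["wip"];F=ray(c,[(261,130.7),(265.3,263)],.052);R=ray(c,[(300.7,123.3),(300,263.7)],.042)
print("felt",F.mean(0),n(F[1]-F[0]),yaw(F[1]-F[0]));print("rail",R.mean(0),n(R[1]-R[0]),yaw(R[1]-R[0]))
c=C["cra"];g=lambda x,y:(200+x/3,140+y/3)
q=np.array([ray(c,g(470,131),.092)[0],ray(c,g(463,275),.092)[0],ray(c,g(63,117),.0446)[0],ray(c,g(75,238),.0446)[0]])
print("cradle",q,"W",n(q[0]-q[1]),n(q[2]-q[3]),"yaw",yaw(q[0]-q[2]),yaw(q[1]-q[3]),n(q[0]-q[2]))
z=[.068+s*np.sin(.35)*.04 for s in(-1,1)]
p=np.array([ray(c,g(165,146),z[0])[0],ray(c,g(167,228),z[0])[0],ray(c,g(400,160),z[1])[0],ray(c,g(397,247),z[1])[0]]);print("pad",p.mean(0),n(p[0]-p[2]),n(p[0]-p[1]),n(p[2]-p[3]),yaw(p[2]-p[0]),yaw(p[3]-p[1]))
b=ray(c,[g(22,38),g(470,20),g(465,130)],.02);print("base",n(b[1]-b[0]),yaw(b[1]-b[0]),b)
T=cam("top");print("top proj",proj(T,[P.mean(0),F[0],F[1],p.mean(0)]).round(1))
E
```

```text
bank [ 0.48875769 -0.02723504  0.022     ] L 0.11649395067594348 0.11650358760215548 W 0.05625524373515916 0.058018682043221824 yaw -81.72 -80.86 button [ 0.49412804 -0.06484903  0.025     ] 0.037995426260543703
felt [0.64031302 0.1809195  0.052     ] 0.13795372729251257 -77.99
rail [0.67763602 0.18847405 0.042     ] 0.150494815396656 -77.98
cradle [[ 0.62078522 -0.25386248  0.092     ]
 [ 0.61739986 -0.2994369   0.092     ]
 [ 0.49136254 -0.24568759  0.0446    ]
 [ 0.48859674 -0.29021982  0.0446    ]] W 0.0456999882459547 0.0446180324071088 yaw -3.61 -4.09 0.13807178459250027
pad [ 0.56256189 -0.27486529  0.068     ] 0.08004503464639173 0.029443634419069237 0.028693145263128942 -4.46 -3.9
base 0.1639623318294385 -3.66 [[ 0.47581849 -0.21944676  0.02      ]
 [ 0.63944649 -0.22991212  0.02      ]
 [ 0.63647613 -0.2706963   0.02      ]]
top proj [[329.2 233.7]
 [244.9 188.9]
 [287.  180.9]
 [408.8 211. ]]
```

Sizes agree with those given: felt 138 mm, rail 150 mm and 38 mm behind the face, cradle 45 mm wide, button 38 mm from the bank's middle. Now I'll grasp the bank and wipe the button end.

```bash
cat >> h.py <<'E'
WF=np.array([.640,.181]);wy=np.array([np.cos(np.radians(12)),np.sin(np.radians(12))]);wx=np.array([wy[1],-wy[0]])
ZT=-.003   # TCP height relative to the bank's underside in the grasp
def st(t):
    s=readout.sense();print(t,round(s["clock"],2),"tcp",s["tcp_pos"].round(4),"F",np.round(s["wrist_force"],2),"gap",round(s["finger_gap"],4),"grip",round(s["grip_force"],1))
def at(x,y,u): return np.r_[WF+wx*x+wy*(y-.060),u+ZT]   # wiped end at (x,y) in wiper frame, underside at u
def wipe(a,press):
    Q=quat(down(a))
    arm.move_to(at(.045,-.06,.14),Q)
    arm.move_linear(at(.045,-.06,.021),v=.2);st("pre")
    arm.move_linear(at(.045,press,.021),v=.06);st("pressed")
    for x in(0,-.045): arm.move_linear(at(x,press,.021),v=.07);st("x %g"%x)
    arm.move_linear(at(-.045,-.06,.021),v=.15)
    arm.move_linear(at(-.045,-.06,.14),v=.25);st("done")
E
python3 - <<'E'
from h import *
a=np.radians(8.7)
for t in(a,np.radians(102),np.radians(-78)): print(inverse_kinematics(at(0,0,.021),quat(down(t))))
arm.move_to((.4888,-.0272,.08),quat(down(a)))
print(arm.move_linear((.4888,-.0272,ZT),v=.1,contact_N=8));st("down")
set_gripper(.03,60);st("grip")
arm.move_linear((.4888,-.0272,.14),v=.2);st("up")
cv2.imwrite("pics/held.png",np.vstack([eyes.camera("wrist")[100:400,100:460],eyes.camera("scene")[100:400,100:460]]))
E
```

```text
[ 2.40026189e-01  1.06370303e-01  1.81053173e+00 -4.44089210e-16
  1.22469062e+00  8.81825437e-02]
[ 2.40026189e-01  1.06370303e-01  1.81053173e+00 -4.44089210e-16
  1.22469062e+00 -1.54020965e+00]
[ 2.40026189e-01  1.06370303e-01  1.81053173e+00 -4.44089210e-16
  1.22469062e+00  1.60138301e+00]
False
down 7.28 tcp [ 0.4892 -0.0272 -0.0023] F [-0.33  0.29 -0.08] gap 0.0854 grip 0.0
grip 7.64 tcp [ 0.4892 -0.0273 -0.0022] F [-1.13  0.33  5.77] gap 0.059 grip 65.7
up 8.51 tcp [ 0.4882 -0.0271  0.1386] F [ 0.26 -0.2  -3.89] gap 0.0588 grip 65.0
```

View pics/held.png

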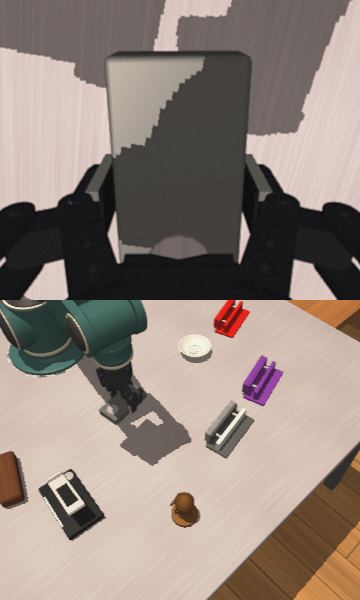

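The bank is held level and square between the pads (wrist crop: far edge at row 52, cols 108-250; scene crop: clear of everything). Wiping the button end.

```bash
python3 - <<'E'
from h import *
E=ray(cam("wrist"),[(208,155),(350,155)],readout.sense()["tcp_pos"][2]+.025).mean(0);print("plain end to tcp",np.linalg.norm((E-readout.sense()["tcp_pos"])[:2]))
wipe(np.radians(102),.006)
E
```

```text
plain end to tcp 0.060096212605016734
pre 10.58 tcp [0.5326 0.112  0.0192] F [ 0.29 -0.49 -1.58] gap 0.0592 grip 64.9
pressed 11.83 tcp [0.5961 0.1257 0.0179] F [-2.91 -0.64 -2.46] gap 0.0585 grip 65.0
x 0 12.62 tcp [0.5871 0.17   0.018 ] F [-2.98  1.51 -2.29] gap 0.0589 grip 65.0
x -0.045 13.42 tcp [0.5777 0.214  0.018 ] F [-2.95  1.08 -2.84] gap 0.0588 grip 65.0
done 14.63 tcp [0.5132 0.2    0.1355] F [-0.49 -0.19 -3.63] gap 0.0584 grip 65.1
```

The felt gave about 5.5 mm (3 N) throughout. Now the plain end.

```bash
python3 - <<'E'
from h import *
arm.move_to(at(0,-.08,.14),quat(down(np.radians(12))))
wipe(np.radians(-78),.006)
im=eyes.camera("wrist");C=cam("wrist")
cv2.imwrite("pics/held2.png",im[100:420,80:480])
E
```

```text
pre 18.04 tcp [0.5326 0.1122 0.0192] F [-0.27 -0.02 -3.03] gap 0.0588 grip 65.0
pressed 19.29 tcp [0.5962 0.1257 0.0179] F [-3.21 -0.5  -2.46] gap 0.0589 grip 65.1
x 0 20.08 tcp [0.5871 0.1701 0.018 ] F [-4.33  0.57 -2.68] gap 0.0584 grip 65.1
x -0.045 20.88 tcp [0.5777 0.2141 0.018 ] F [-4.42  0.35 -2.89] gap 0.0588 grip 65.1
done 22.09 tcp [0.5132 0.2    0.1355] F [ 0.6   0.04 -4.17] gap 0.0585 grip 65.2
```

View pics/held2.png

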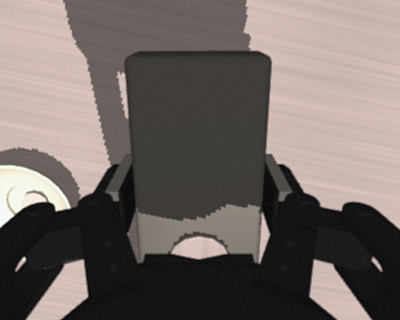

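Both ends are wiped (up to 4.4 N) and the bank still sits square (far edge still at crop row 52). Now the placing.

```bash
cat >> h.py <<'E'
psi=np.radians(-4);k=.35
X=np.array([np.cos(k)*np.cos(psi),np.cos(k)*np.sin(psi),np.sin(k)]);Z=np.array([-np.sin(k)*np.cos(psi),-np.sin(k)*np.sin(psi),np.cos(k)]);Y=np.cross(Z,X)
O=np.array([.5537,-.273,.068]);QC=quat(np.c_[X,-Y,-Z])
def onc(s,h): return O+X*s+Z*(h+ZT)
E
python3 - <<'E'
from h import *
arm.move_linear(readout.sense()["tcp_pos"]+[0,0,.08],v=.25)
print(inverse_kinematics(onc(.001,.08),QC))
arm.move_to(onc(.001,.08),QC);st("pre")
arm.move_linear(onc(.001,.012),v=.12);arm.sleep(.3);st("near")
print(arm.move_linear(onc(.001,-.005),v=.02,contact_N=4));st("contact")
p=readout.sense()["tcp_pos"]-O;print("cradle frame",p@X,p@Y,p@Z-ZT)
cv2.imwrite("pics/place.png",cv2.resize(eyes.camera("scene")[200:360,80:280],None,fx=3,fy=3,interpolation=cv2.INTER_CUBIC))
E
```

```text
[-0.60255324 -0.21376755  1.93596687  0.19450197  1.12222276  0.97977139]
pre 24.34 tcp [ 0.5287 -0.2705  0.1407] F [ 0.67  0.49 -1.85] gap 0.0587 grip 65.2
near 25.36 tcp [ 0.5516 -0.273   0.0774] F [ 0.89  0.63 -2.98] gap 0.0589 grip 65.2
True
contact 25.95 tcp [ 0.5553 -0.2731  0.0664] F [-6.23  2.51  8.83] gap 0.0589 grip 66.8
cradle frame 0.0009249590131933542 -1.2884647232662248e-05 0.0009805242357088097
```

View pics/place.png

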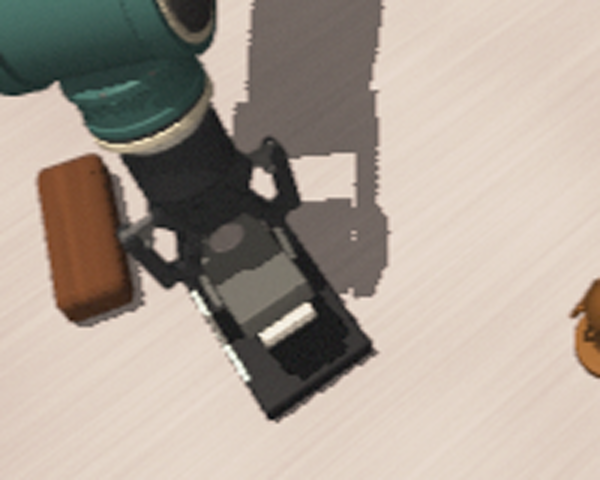

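Contact came at the expected height, and the bank lies flat along the cradle with the plate's upper strip showing at (287,325). The fingers stand higher than the case. Releasing.

```bash
python3 - <<'E'
from h import *
set_gripper(.085);arm.sleep(.3);st("open")
arm.move_linear(onc(.001,.12),v=.12);arm.sleep(.5);st("away")
C=cam("wrist");im=eyes.camera("wrist");cv2.imwrite("pics/final.png",im)
K,R,o=C
O2=np.array([onc(0,-ZT+.022)+X*sx*.06+Y*sy*.03 for sx,sy in((-1,-1),(-1,1),(1,1),(1,-1))]);print("expect corners",proj(C,O2).round(1).tolist(),"button",proj(C,onc(-.038,-ZT+.025)).round(1))
E
```

```text
open 26.68 tcp [ 0.5548 -0.2728  0.0656] F [ 1.02  0.24 -0.15] gap 0.0849 grip 0.0
away 28.33 tcp [ 0.5146 -0.2703  0.1782] F [ 0.36 -0.05  0.45] gap 0.085 grip 0.0
expect corners [[310.8, 275.7], [243.7, 275.6], [238.4, 137.8], [315.8, 137.8]] button [[277.2 254.7]]
```

View pics/final.png

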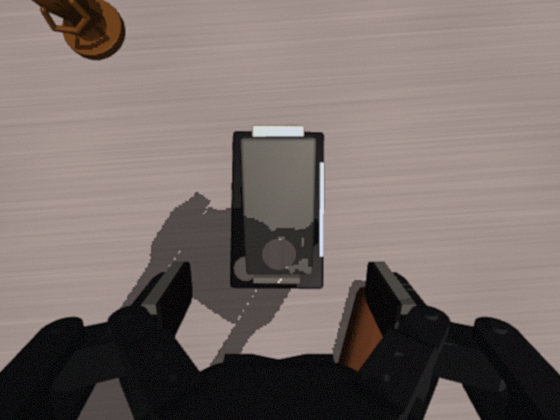

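The bank's corners, at about (240,138), (316,138), (311,277) and (245,275), match the expected ones within 2 px. The bank is centred on the plate (plate cols 253-304) with the button up at (279,253). Handing in.

```bash
python3 -c "
from plant import workorder;print(workorder.close_job())"
```

```text
the job is handed in; nothing more can be done
None
```

I wiped both ends of the power bank along the felt from right to left, laid it button side up, flat and centred on the cradle, and handed the job in after about 28 s on the robot's clock; the hand-in returned no verdict.

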